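Present a sample bottle to the code reader

ROBOT

A 6-joint arm with a two-finger parallel gripper is mounted at the origin on the work surface. World frame = base frame: x ahead of the robot, y to its left, z up, the work surface at z = 0. Lengths are in m, angles in rad, forces in N, time in s.
With the tool pointing down it reaches from about 0.25 to 0.775 m from the base axis. Payload 8.9 kg.
Tool frame: the origin (TCP) lies midway between the tips of the shut fingers; the grasp point (between the pads) lies 19 mm behind it (bot.grip_point_offset is the distance from the TCP to the grasp point, in m); z points along the fingers, y is the direction in which the jaws open and shut (so a half turn about z gives the same grasp; the last joint's range is limited). The gripper opens to 85 mm and grips with 20 to 120 N. Pads are 22 mm wide; open, the fingers measure 114 mm over their backs; the gripper's body (76 mm by 85 mm) begins 54 mm behind the grasp point. The pads swing forward as they close: fully open they stand 13 mm farther back than shut.
Start: joints at [1.148, 0.291, -0.153, 1.127, 0, 1.431], TCP at [0.147, 0.504, 0.231] pointing down, gripper open.
Joint ranges: [-2.52, 2.52], [-0.91, 1.74], [-1.3, 1.37], [-1.96, 2.02], [-1.52, 1.47], [-3.14, 3.14]. Speed limits (rad/s): [2.22, 2.22, 2.79, 3.14, 3.14, 3.14].

INTERFACE

Orientations are given as a rotation vector (axis times angle).
In Python, from rig import telemetry, viewer, ticket, bot gives the robot as it stands. The module is installed in compiled form; this text tells all that it offers.
- The arm moves only by the shell command python3 -m crank 'ROWS' [FORCE]. ROWS is JSON, a list of rows, each an object of numbers: "jaw": the closure, from -1 (fully open) to 1 (shut), so that 0 is half open; "x", "y", "z": the shift along the tool's x, y, z in m; "wx", "wy", "wz": the turn, a rotation vector about the tool's x, y, z in degrees. A call has 1 to 20 rows; each row is the pose to reach, as a shift and turn from the pose commanded when the call began, along the tool's axes at that moment; what a row does not reach only later rows make up. A row lasts 1/12 s, in which the tool goes at most 41.7 mm and 7.16 degrees, less where a joint would pass 70% of its speed; a pose out of reach is approached as far as the arm can. A call with a gripper value outside its range is refused whole. The fingers move at their own pace and stop on an object; FORCE is the grip in N (left out, the last holds). Time passes only in rows, so rows that repeat a pose let the fingers close. It gives the time, the measured TCP pose, the force and the opening at its end, in the units of the state.
- telemetry.get_state(): the state, without advancing time (a new reading comes with each control period).
- viewer.read_camera(name): name is "scene" or "top" or "wrist"; returns (picture, depth): 384x512x3 uint8, blue, green, red; 384x512 float32, m along the optical axis (not along the pixel's ray), 0 where there is no reading.
- viewer.camera_model(name): a dict with "fx", "fy", "cx", "cy" (pixels), "R" (3x3) and "t" (3): a world point X has camera coordinates R X + t. Camera axes: x right, y down, z forward; pixel columns grow to the right and rows downward; lengths in m; the calibration is good to about 2 mm. A picture is of the moment at which its call begins: read the wrist's pose just before it. camera_model takes no time and is no camera call; for the wrist camera it gives the pose at the moment of the call.
- ticket.job_done(): hands the job in, once; it reports no verdict.
Trained networks look in the newest picture that a camera, given by its name, has taken for a name from the list of things; names that differ only in an ending like _2 or _b are one class to them, and where a whole thing is asked for, a point or a joint stands for the part that bears it (a point fixed in the world has none). Each returns a list of dicts, best first, with "score" (0 to 1); they miss things now and then, are a little off and sometimes report something else, mostly with a low value. They report only what shows in the picture. A call takes as long as a camera call.
- viewer.find_in(camera, label): "position" ([x, y, z] in m, in world coordinates, good to about 4 mm: the middle of the surface that is visible of it).
- viewer.place_of(camera, label): "position" ([x, y, z] in m, in world coordinates, good to about 4 mm: a listed point, or the origin of a listed thing).
The state is a dict: "clock": time; "joint_pos": joint angles; "qd": joint speeds; "joint_efforts": joint torques, N m; "eef_pos": TCP position; "orientation": TCP orientation; "wrist_force": force on the tool from outside, world axes, zero at the start; "wrist_torque": the same for the moment, N m; "gripper_width": opening from 0.0 (shut) to 1.0 (fully open).
Only numpy, scipy, OpenCV 4.12 (cv2) and the standard library are available. Lean on these libraries where they do the work, as an engineer would, in place of code of your own. Each camera call takes 0.05 s, during which the arm holds its last target.

TASK

Log in the red-capped sample bottle at the code reader: take it by its cap, lift it out of the blue rack and hold it up in the air in front of the reader's window, turned so that its label looks straight into the window, centred on it, from about 10 cm away. Keep the bottle upright all the way, do not bump the reader, and leave the other bottles and the glassware where they stand. Finish while still holding the bottle there, level and steady, for the reader to read it.

Things in the scene. Friction and masses are not known exactly. Their poses are not given: they have to be found in the camera images.
- sample_center (a point): Centre of the red-capped amber sample bottle: on its axis, 62 mm above its underside. 124 mm tall, 0.11 to 0.23 kg. Body 52 mm across up to 70 mm, shoulder to a 31 mm neck at 86 mm; red cap (tight) 38 mm across from 98 to 124 mm. z up along the axis; x points out through the label's middle. A white seal strip, 9 mm wide, runs from the label up over the cap to the middle of its top. In any of the 3 pockets.
- sample_label (a point): Middle of the sample bottle's white bar-code label, on the glass 26 mm from the axis and 42 mm above the underside (20 mm below the bottle's centre). Axes as the bottle's: x points straight out of the label. The label is 44 mm tall and wraps about 100 degrees.
- reader_window (a point): Middle of the reader's dark red window (66 mm wide, 50 mm tall), 165 mm above the bench. Axes as the reader's: the window looks level along its own -x, y is level across the window, z is up.
- reader: The fixed code reader on a stand: round dark foot 112 mm across, column, grey head 92 mm wide and 80 mm deep with a black front and a black visor jutting 12 mm over the window; top 206 mm above the bench. Origin on the bench at the foot's centre; the window is 38 mm from it along -x. It stands left of the rack, window turned roughly towards the rack.
- rack: Fixed blue bottle block, 300 mm (x) by 100 mm (y) by 28 mm high, origin under its centre on the bench. Three round pockets 56 mm across and 20 mm deep at x = -92, 0 and +92 mm; bottles stand in them with their undersides 8 mm above the bench.
- black_bottle: Amber glass bottle like the sample (52 mm across, 124 mm tall) with a black cap, standing in another pocket of the rack; origin at the centre of its underside. A bystander.
- green_bottle: Amber glass bottle like the sample (52 mm across, 124 mm tall) with a green cap, standing in another pocket of the rack; origin at the centre of its underside. A bystander.
- beaker: Empty glass beaker, 68 mm across, 90 mm tall, origin under its centre. A bystander on the bench.
- cylinder: Clear measuring cylinder, 27 mm across, 190 mm tall, on a 62 mm blue foot, origin under its centre. A bystander on the bench.

How it is judged:
On the way:
1. the sample bottle is gripped and lifted clear of its rack, upright (height (world z) of sample_center above 0.13 m and contact force between sample and the fingers above 0.5 N and contact force between sample and rack below 0.05 N and angle between sample_center's own z axis and vertical below 0.2 rad), for 0.2 s.
At the end, for the whole second after the job is handed in: Bottle held by its cap in the gripper only, in the air: label 60 to 140 mm from the window, centred within 30 mm sideways and 25 mm in height, facing it within 15 degrees, level within 0.1 rad, slower than 20 mm/s and 0.15 rad/s (x of reader_window in the frame of sample_label between 0.06 and 0.14 m and y of reader_window in the frame of sample_label between -0.03 and 0.03 m and z of reader_window in the frame of sample_label between -0.025 and 0.025 m and y of sample_label in the frame of reader_window between -0.03 and 0.03 m and angle between the x axis of sample_label and the x axis of reader_window, either way round below 0.26 rad and angle between sample_center's own z axis and vertical below 0.1 rad and linear speed of sample below 0.02 m/s and angular speed of sample below 0.15 rad/s and contact force between sample and the fingers above 0.5 N and z of the grasp point in the frame of sample_center above 0.027 m and height (world z) of sample_center above 0.15 m and contact force between sample and rack below 0.05 N and contact force between sample and reader below 0.05 N and contact force between sample and black_bottle below 0.05 N and contact force between sample and green_bottle below 0.05 N and contact force between sample and beaker below 0.05 N and contact force between sample and cylinder below 0.05 N); the arm keeps its last pose, push and grip.
It fails at once if the sample bottle is tipped by more than 0.35 rad (angle between sample_center's own z axis and vertical above 0.35 rad).
It fails at once if the reader is bumped (more than 2 N) (contact force between reader and anything else above 2 N).
It fails at once if another bottle, the beaker or the measuring cylinder is moved by more than 20 mm or tipped (distance of any of black_bottle, green_bottle, beaker, cylinder from where it was at the start of the episode above 0.02 m or angle between any of black_bottle, green_bottle, beaker, cylinder's own z axis and vertical above 0.25 rad).
It also fails if it takes over 42 s, if anything falls off the work surface, if the arm or the gripper's body presses on something with over 40 N, if the wrist force passes 120 N, or if a joint passes its speed limit or range.

## Working session

There is one attempt and no reset: what is moved stays moved. The work goes in short steps, Python scripts to look and compute and a shell command to move; the robot and the scene stay as the last step left them, time stands still between calls to the robot, and variables do not carry over. Pictures are saved under pics/ and viewed, and the job is handed in when it is done.

```bash
mkdir -p pics
cat > h.py <<'E'
import numpy as np,cv2
from scipy.spatial.transform import Rotation as Ro
from rig import telemetry, viewer, ticket, bot
def snap(n,f):
    m=viewer.camera_model(n); p,d=viewer.read_camera(n); cv2.imwrite('pics/'+f,p); return p,d,m
def back(m,u,v,z):
    c=np.array([(u-m['cx'])/m['fx']*z,(v-m['cy'])/m['fy']*z,z]); return np.array(m['R']).T@(c-np.array(m['t']))
def proj(m,X):
    c=np.array(m['R'])@np.array(X)+np.array(m['t']); return np.array([m['fx']*c[0]/c[2]+m['cx'],m['fy']*c[1]/c[2]+m['cy']])
E
python3 - <<'E'
from h import *
s=telemetry.get_state();print({k:np.round(v,3).tolist() for k,v in s.items()}, bot.grip_point_offset)
for n in ['scene','top','wrist']:
    snap(n,n+'0.png')
    for l in ['sample_center','sample_label','reader_window','reader','rack','black_bottle','green_bottle','beaker','cylinder']:
        r=viewer.place_of(n,l); print(n,l,[(np.round(a['position'],3).tolist(),round(a['score'],2)) for a in r[:2]])
print(telemetry.get_state()['clock'])
E
```

```text
{'clock': 0.0, 'joint_pos': [1.148, 0.291, -0.154, 1.127, 0.0, 1.431], 'qd': [0.001, -0.0, 0.0, -0.0, 0.001, 0.001], 'joint_efforts': [0.003, -53.713, 33.138, 0.016, 0.0, -0.0], 'eef_pos': [0.147, 0.504, 0.231], 'orientation': [-0.444, -3.11, 0.002], 'wrist_force': [0.557, 0.413, -0.073], 'wrist_torque': [-0.006, -0.011, -0.032], 'gripper_width': 1.003} 0.0187
scene sample_center [([0.476, -0.209, 0.073], 0.84)]
scene sample_label [([0.498, -0.192, 0.053], 0.94)]
scene reader_window [([0.508, 0.282, 0.163], 0.73), ([0.494, -0.191, 0.052], 0.52)]
scene reader [([0.515, 0.321, -0.004], 0.55)]
scene rack [([0.565, -0.191, 0.005], 0.88)]
scene black_bottle [([0.657, -0.174, 0.008], 0.64), ([0.476, -0.208, 0.072], 0.21)]
scene green_bottle [([0.569, -0.187, 0.006], 0.78)]
scene beaker [([0.352, 0.071, -0.003], 0.57)]
scene cylinder [([0.776, 0.033, -0.002], 0.58)]
top sample_center [([0.479, -0.207, 0.069], 0.67)]
top sample_label [([0.502, -0.198, 0.047], 0.62)]
top reader_window []
top reader [([0.518, 0.324, 0.0], 0.61)]
top rack [([0.565, -0.191, -0.004], 0.81)]
top black_bottle [([0.66, -0.174, 0.008], 0.9)]
top green_bottle [([0.566, -0.188, 0.007], 0.66)]
top beaker [([0.351, 0.07, -0.004], 0.57)]
top cylinder [([0.775, 0.036, 0.001], 0.78), ([0.501, -0.194, 0.052], 0.34)]
wrist sample_center []
wrist sample_label []
wrist reader_window []
wrist reader []
wrist rack []
wrist black_bottle []
wrist green_bottle []
wrist beaker []
wrist cylinder []
1.5
```

View pics/scene0.png

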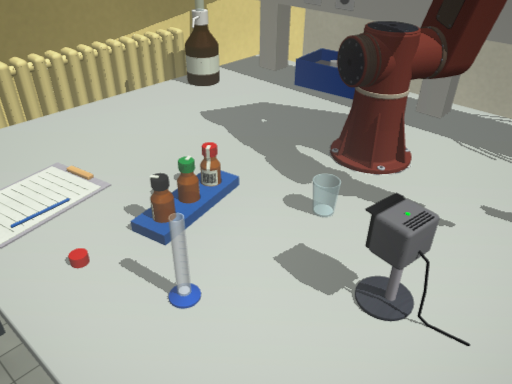

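View pics/top0.png

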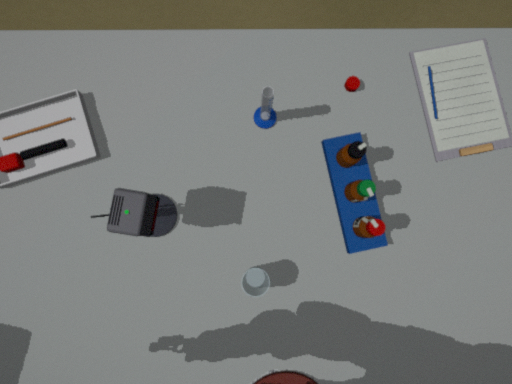

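Run:
```python
import cv2,numpy as np
p=cv2.imread('pics/top0.png');q=cv2.imread('pics/scene0.png')
a=cv2.resize(p[205:250,340:400],(780,585),interpolation=cv2.INTER_CUBIC)
b=cv2.resize(p[180:245,90:185],(800,547),interpolation=cv2.INTER_CUBIC)
c=cv2.resize(q[135:195,190:240],(500,600),interpolation=cv2.INTER_CUBIC)
for n,i in zip('abc',(a,b,c)): cv2.imwrite(f'pics/z{n}.png',cv2.resize(i,None,fx=.7,fy=.7))
```

```text
(no output)
```

View pics/za.png

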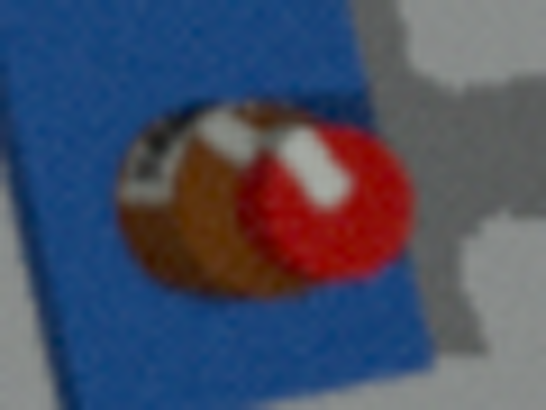

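View pics/zb.png

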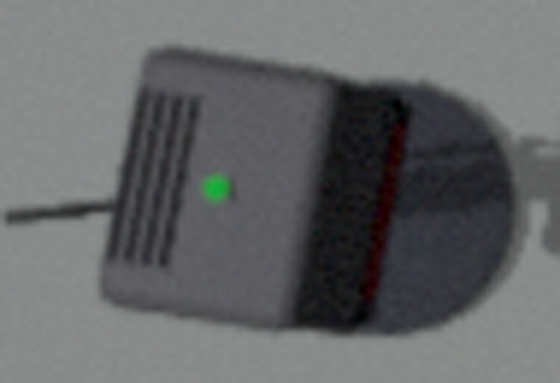

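View pics/zc.png

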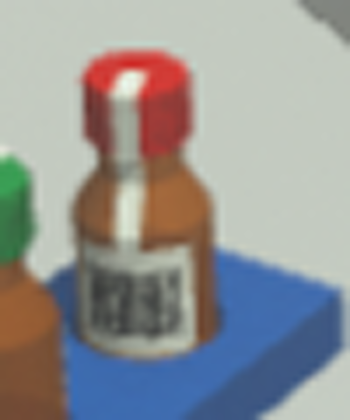

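```bash
cat >> h.py <<'E'
def plan(target, yaw_deg):
    """shift in tool axes, turn about tool axes deg to reach TCP target with tool straight down and world yaw change"""
    s=telemetry.get_state(); R=Ro.from_rotvec(s['orientation']); p=np.array(s['eef_pos'])
    sh=R.inv().apply(np.array(target)-p)
    # desired: tool z = -Z; tool y heading yaw_deg
    a=np.radians(yaw_deg); y=np.array([np.cos(a),np.sin(a),0]); z=np.array([0,0,-1.]); x=np.cross(y,z)
    Rt=Ro.from_matrix(np.c_[x,y,z]); w=np.degrees((R.inv()*Rt).as_rotvec())
    return np.round(sh,4),np.round(w,2)
def heading():
    R=Ro.from_rotvec(telemetry.get_state()['orientation']).as_matrix(); return np.degrees(np.arctan2(R[1,1],R[0,1])),R
E
python3 - <<'E'
from h import *
h,R=heading();print(h);print(np.round(R,3))
for n in ['top','scene']:
    m=viewer.camera_model(n);p,d=viewer.read_camera(n)
    b=p.astype(int);red=(b[...,2]>120)&(b[...,1]<60)&(b[...,0]<60)
    nn,lab,st,ce=cv2.connectedComponentsWithStats(red.astype(np.uint8))
    for i in range(1,nn):
        if st[i,4]>30:
            u,v=ce[i]; print(n,st[i],np.round(back(m,u,v,d[int(v),int(u)]),3))
    if n=='top':
        M=m
        # strip on cap top: white pixels near cap, cast to z=.132
        roi=np.zeros(red.shape,bool); roi[215:238,364:388]=1
        W=roi&(b.min(2)>130)
        P=[]
        for v,u in zip(*np.nonzero(W)):
            P.append(np.r_[back(m,u,v,d[v,u])])
        P=np.array(P);P=P[P[:,2]>.12];print(len(P),np.round(P,3)[:30]); c=P[:,:2].mean(0);w=np.linalg.svd(P[:,:2]-c)[2][0];print(c,w,np.degrees(np.arctan2(w[1],w[0])))
        full=roi&((red)|W); Q=np.array([back(m,u,v,d[v,u]) for v,u in zip(*np.nonzero(full))]);Q=Q[Q[:,2]>.125];print('cap top',Q.mean(0),(Q.min(0)+Q.max(0))/2)
        # reader head top
        T=np.array([back(m,u,v,d[v,u]) for v in range(175,250) for u in range(85,190)]);T=T[T[:,2]>.195]
        rect=cv2.minAreaRect((T[:,:2]*1000).astype(np.float32));print(rect,T[:,2].mean());print(cv2.boxPoints(rect))
E
```

```text
73.73711073156957
[[-0.96  0.28 -0.  ]
 [ 0.28  0.96  0.  ]
 [ 0.    0.   -1.  ]]
top [346  76  14  13 134] [ 0.858 -0.201  0.025]
top [  0 153  17  18 222] [0.657 0.682 0.036]
top [369 219  16  16 160] [ 0.475 -0.21   0.131]
27 [[ 0.493 -0.2    0.13 ]
 [ 0.492 -0.201  0.134]
 [ 0.492 -0.203  0.132]
 [ 0.49  -0.196  0.134]
 [ 0.49  -0.198  0.135]
 [ 0.49  -0.2    0.135]
 [ 0.49  -0.203  0.133]
 [ 0.488 -0.198  0.133]
 [ 0.488 -0.201  0.133]
 [ 0.488 -0.203  0.133]
 [ 0.488 -0.205  0.133]
 [ 0.486 -0.198  0.134]
 [ 0.486 -0.201  0.132]
 [ 0.486 -0.203  0.132]
 [ 0.486 -0.205  0.133]
 [ 0.486 -0.207  0.133]
 [ 0.483 -0.201  0.132]
 [ 0.483 -0.203  0.132]
 [ 0.483 -0.205  0.133]
 [ 0.483 -0.208  0.132]
 [ 0.483 -0.21   0.132]
 [ 0.481 -0.203  0.133]
 [ 0.481 -0.205  0.133]
 [ 0.481 -0.207  0.133]
 [ 0.481 -0.209  0.133]
 [ 0.479 -0.205  0.132]
 [ 0.479 -0.207  0.134]]
[ 0.48581217 -0.2031474 ] [-0.77862401 -0.62749076] -141.13476269259087
cap top [ 0.4765982  -0.20897752  0.13228023] [ 0.4776642  -0.20887307  0.1312229 ]
((499.5455627441406, 218.40655517578125), (291.3865661621094, 91.96894073486328), 79.65955352783203) 0.2168894244849655
[[428.1565    83.3336  ]
 [518.6317    66.825485]
 [570.93463  353.4795  ]
 [480.4594   369.9876  ]]
```

Run:
```python
from h import *
print(plan([0.477,-0.209,0.27],-50))
```

```text
(array([-0.5164, -0.5921, -0.0387]), array([ -0.  ,   0.  , 123.74]))
```

```bash
python3 -m crank '[{"x":-0.026,"y":-0.030,"z":-0.039,"wz":6.2,"jaw":-1},{"x":-0.052,"y":-0.060,"z":-0.039,"wz":12.4,"jaw":-1},{"x":-0.078,"y":-0.089,"z":-0.039,"wz":18.6,"jaw":-1},{"x":-0.104,"y":-0.119,"z":-0.039,"wz":24.8,"jaw":-1},{"x":-0.130,"y":-0.149,"z":-0.039,"wz":31,"jaw":-1},{"x":-0.156,"y":-0.179,"z":-0.039,"wz":37.2,"jaw":-1},{"x":-0.182,"y":-0.208,"z":-0.039,"wz":43.4,"jaw":-1},{"x":-0.208,"y":-0.238,"z":-0.039,"wz":49.6,"jaw":-1},{"x":-0.234,"y":-0.268,"z":-0.039,"wz":55.8,"jaw":-1},{"x":-0.260,"y":-0.298,"z":-0.039,"wz":62,"jaw":-1},{"x":-0.286,"y":-0.328,"z":-0.039,"wz":68.2,"jaw":-1},{"x":-0.312,"y":-0.357,"z":-0.039,"wz":74.4,"jaw":-1},{"x":-0.338,"y":-0.387,"z":-0.039,"wz":80.6,"jaw":-1},{"x":-0.364,"y":-0.417,"z":-0.039,"wz":86.8,"jaw":-1},{"x":-0.390,"y":-0.447,"z":-0.039,"wz":93,"jaw":-1},{"x":-0.416,"y":-0.477,"z":-0.039,"wz":99.2,"jaw":-1},{"x":-0.442,"y":-0.507,"z":-0.039,"wz":105.4,"jaw":-1},{"x":-0.468,"y":-0.537,"z":-0.039,"wz":111.6,"jaw":-1},{"x":-0.494,"y":-0.567,"z":-0.039,"wz":117.8,"jaw":-1},{"x":-0.5164,"y":-0.5921,"z":-0.039,"wz":123.7,"jaw":-1}]'
python3 - <<'E'
from h import *
print(heading()[0],plan([0.477,-0.209,0.27],-50)); snap('wrist','w1.png')
E
```

```text
73.73995141115074 (array([-0.5164, -0.5921, -0.0387]), array([ -0.  ,   0.  , 123.74]))schema error: expected keys jaw, x, y, z, wx, wy, wz
```

```bash
python3 -m crank '[{"jaw":-1,"x":-0.13,"y":-0.149,"z":-0.039,"wx":0,"wy":0,"wz":31},{"jaw":-1,"x":-0.13,"y":-0.149,"z":-0.039,"wx":0,"wy":0,"wz":31},{"jaw":-1,"x":-0.13,"y":-0.149,"z":-0.039,"wx":0,"wy":0,"wz":31},{"jaw":-1,"x":-0.13,"y":-0.149,"z":-0.039,"wx":0,"wy":0,"wz":31},{"jaw":-1,"x":-0.26,"y":-0.298,"z":-0.039,"wx":0,"wy":0,"wz":62},{"jaw":-1,"x":-0.26,"y":-0.298,"z":-0.039,"wx":0,"wy":0,"wz":62},{"jaw":-1,"x":-0.26,"y":-0.298,"z":-0.039,"wx":0,"wy":0,"wz":62},{"jaw":-1,"x":-0.26,"y":-0.298,"z":-0.039,"wx":0,"wy":0,"wz":62},{"jaw":-1,"x":-0.26,"y":-0.298,"z":-0.039,"wx":0,"wy":0,"wz":62},{"jaw":-1,"x":-0.39,"y":-0.447,"z":-0.039,"wx":0,"wy":0,"wz":93},{"jaw":-1,"x":-0.39,"y":-0.447,"z":-0.039,"wx":0,"wy":0,"wz":93},{"jaw":-1,"x":-0.39,"y":-0.447,"z":-0.039,"wx":0,"wy":0,"wz":93},{"jaw":-1,"x":-0.39,"y":-0.447,"z":-0.039,"wx":0,"wy":0,"wz":93},{"jaw":-1,"x":-0.39,"y":-0.447,"z":-0.039,"wx":0,"wy":0,"wz":93},{"jaw":-1,"x":-0.516,"y":-0.592,"z":-0.039,"wx":0,"wy":0,"wz":124},{"jaw":-1,"x":-0.516,"y":-0.592,"z":-0.039,"wx":0,"wy":0,"wz":124},{"jaw":-1,"x":-0.516,"y":-0.592,"z":-0.039,"wx":0,"wy":0,"wz":124},{"jaw":-1,"x":-0.516,"y":-0.592,"z":-0.039,"wx":0,"wy":0,"wz":124},{"jaw":-1,"x":-0.516,"y":-0.592,"z":-0.039,"wx":0,"wy":0,"wz":124},{"jaw":-1,"x":-0.516,"y":-0.592,"z":-0.039,"wx":0,"wy":0,"wz":124}]'
python3 - <<'E'
from h import *
print(heading()[0],plan([0.477,-0.209,0.27],-50)); snap('wrist','w1.png')
E
```

```text
clock: 3.32
eef_pos: [0.4787, -0.2147, 0.2693]
orientation: [2.956, 1.057, 0.0]
wrist_force: [-2.0, 0.2, -0.9]
gripper_width: 1.001
-50.650774868589345 (array([ 0.0023, -0.0055, -0.0007]), array([ 0.12,  0.04, -0.65]))
```

View pics/w1.png

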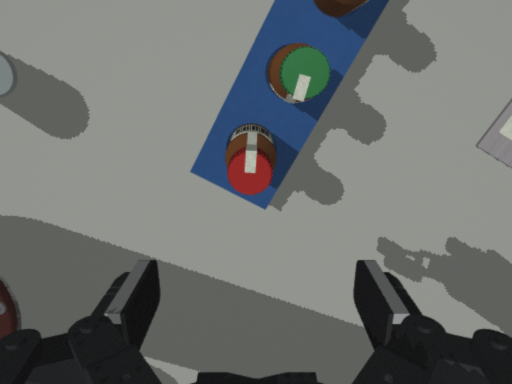

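The wrist picture shows the red cap at about (250,171), with the strip running upward from it to the label at (252,130). The green bottle is at (303,75), and the fingers are open below.

Run:
```python
from h import *
print(np.round(telemetry.get_state()['eef_pos'],4))
p,d,m=snap('wrist','w2.png')
b=p.astype(int);red=(b[...,2]>110)&(b[...,1]<70)&(b[...,0]<70); red[:, :200]=0; red[:,300:]=0
W=np.zeros_like(red); W[140:180,235:265]=(b.min(2)>150)[140:180,235:265]
Q=np.array([back(m,u,v,d[v,u]) for v,u in zip(*np.nonzero(red|W))])
print(len(Q)); T=Q[(abs(Q[:,2]-.132)<.006)]; print('z',np.median(T[:,2]))
(c,r)=cv2.minEnclosingCircle((T[:,:2]*1000).astype(np.float32)); print('cap',c,r)
S=np.array([back(m,u,v,d[v,u]) for v,u in zip(*np.nonzero(W))]);S=S[abs(S[:,2]-.132)<.006]
cc=S[:,:2].mean(0);w=np.linalg.svd(S[:,:2]-cc)[2][0];print(len(S),cc,np.degrees(np.arctan2(w[1],w[0])),'from centre',np.degrees(np.arctan2(*(cc-np.array(c)/1000)[::-1])))
for l in ['sample_center','sample_label']:
    print(l,[(np.round(a['position'],4).tolist(),a['score']) for a in viewer.place_of('wrist',l)])
# stereo check of the cap's height: red centroid in top view vs wrist view
ys,xs=np.nonzero(red|W); 
# reader from top
M=viewer.camera_model('top'); pt,dt=viewer.read_camera('top')
T=np.array([back(M,u,v,dt[v,u]) for v in range(175,250) for u in range(85,165)]);print(np.percentile(T[:,2],[50,90,99]))
T=T[(T[:,2]>.196)&(T[:,2]<.215)]
rect=cv2.minAreaRect((T[:,:2]*1000).astype(np.float32));print(rect);print(cv2.boxPoints(rect))
for l in ['reader_window','reader']:
    for n in ['scene','top']:
        if n=='scene' and l=='reader_window': viewer.read_camera('scene')
        print(l,n,[(np.round(a['position'],4).tolist(),round(a['score'],2)) for a in viewer.place_of(n,l)])
cv2.imwrite('pics/t2.png',pt)
```

```text
[ 0.4774 -0.2118  0.2693]
1392
z 0.1323274287608556
cap (478.1037292480469, -206.8302764892578) 19.336069107055664
207 [ 0.48641389 -0.20084709] -146.44832165454054 from centre 35.753287892380314
sample_center [([0.4748, -0.2086, 0.0712], 0.73)]
sample_label [([0.503, -0.192, 0.0496], 0.58)]
[0.0019416  0.20661651 0.20898289]
((517.6011962890625, 317.0302734375), (90.13611602783203, 91.86372375488281), 79.81462860107422)
[[464.42365 280.79474]
 [554.83966 264.55017]
 [570.77875 353.2658 ]
 [480.36273 369.51038]]
reader_window scene [([0.5089, 0.2836, 0.1626], 0.97)]
reader_window top [([0.5078, 0.2893, 0.1644], 0.64)]
reader scene []
reader top [([0.5197, 0.3251, -0.0013], 0.8)]
```

Run:
```python
from h import *
print(heading()[0],plan([0.4775,-0.2075,0.096],-50))
```

```text
-50.19828752090816 (array([0.0011, 0.    , 0.1747]), array([ 0.03, -0.01, -0.2 ]))
```

```bash
python3 -m crank '[{"jaw":-1,"x":0.001,"y":0,"z":0.03,"wx":0,"wy":0,"wz":0},{"jaw":-1,"x":0.001,"y":0,"z":0.06,"wx":0,"wy":0,"wz":0},{"jaw":-1,"x":0.001,"y":0,"z":0.09,"wx":0,"wy":0,"wz":0},{"jaw":-1,"x":0.001,"y":0,"z":0.12,"wx":0,"wy":0,"wz":0},{"jaw":-1,"x":0.001,"y":0,"z":0.145,"wx":0,"wy":0,"wz":0},{"jaw":-1,"x":0.001,"y":0,"z":0.165,"wx":0,"wy":0,"wz":0},{"jaw":-1,"x":0.001,"y":0,"z":0.175,"wx":0,"wy":0,"wz":0},{"jaw":-1,"x":0.001,"y":0,"z":0.175,"wx":0,"wy":0,"wz":0},{"jaw":-1,"x":0.001,"y":0,"z":0.175,"wx":0,"wy":0,"wz":0},{"jaw":-1,"x":0.001,"y":0,"z":0.175,"wx":0,"wy":0,"wz":0}]'
python3 - <<'E'
from h import *
print(plan([0.4775,-0.2075,0.096],-50)); p,d,m=snap('wrist','w3.png'); snap('scene','s3.png')
E
```

```text
clock: 4.65
eef_pos: [0.4783, -0.2086, 0.0967]
orientation: [2.953, 1.068, 0.002]
wrist_force: [0.4, -0.2, -0.1]
gripper_width: 0.999
(array([ 0.0001, -0.0013,  0.0007]), array([ 0.11, -0.04, -0.25]))
```

View pics/w3.png

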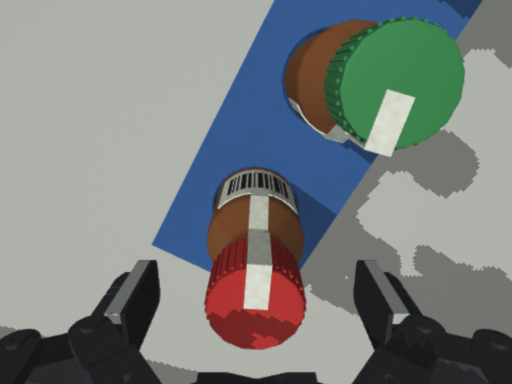

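View pics/s3.png

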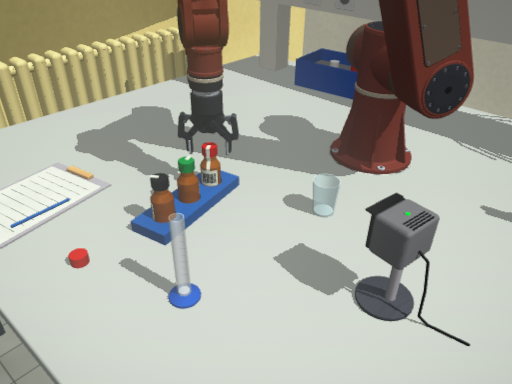

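The cap sits midway between the fingers (about column 255, finger middle 257). I'll check the fore-aft position from the same picture, then grip.

Run:
```python
from h import *
p,d,m=snap('wrist','w4.png')
b=p.astype(int);red=(b[...,2]>90)&(b[...,1]<70)&(b[...,0]<70)
W=np.zeros_like(red); W[235:310,235:285]=(b.min(2)>140)[235:310,235:285]
f=lambda M:(lambda Q:Q[abs(Q[:,2]-.132)<.004])(np.array([back(m,u,v,d[v,u]) for v,u in zip(*np.nonzero(M)) if 200<u<310 and d[v,u]>0]))
T=f(red|W);S=f(W)
c,r=cv2.minEnclosingCircle((T[:,:2]*1000).astype(np.float32));print(c,r,np.median(T[:,2]))
c=np.array(c)/1000;cc=S[:,:2].mean(0);w=np.linalg.svd(S[:,:2]-cc)[2][0]
print(len(S),np.degrees(np.arctan2(-w[1],-w[0])),np.degrees(np.arctan2(*(cc-c)[::-1])))
print(plan([c[0],c[1],.096],-50))
```

```text
(478.38165283203125, -207.00735473632812) 20.20886993408203 0.13225778842215585
1105 35.14670323167357 37.432982182149786
(array([ 0.0012, -0.0011,  0.0005]), array([ 0.12, -0.04, -0.26]))
```

```bash
python3 -m crank '[{"jaw":1,"x":0.001,"y":-0.001,"z":0,"wx":0,"wy":0,"wz":0},{"jaw":1,"x":0.001,"y":-0.001,"z":0,"wx":0,"wy":0,"wz":0},{"jaw":1,"x":0.001,"y":-0.001,"z":0,"wx":0,"wy":0,"wz":0},{"jaw":1,"x":0.001,"y":-0.001,"z":0,"wx":0,"wy":0,"wz":0},{"jaw":1,"x":0.001,"y":-0.001,"z":0,"wx":0,"wy":0,"wz":0},{"jaw":1,"x":0.001,"y":-0.001,"z":0,"wx":0,"wy":0,"wz":0},{"jaw":1,"x":0.001,"y":-0.001,"z":0,"wx":0,"wy":0,"wz":0},{"jaw":1,"x":0.001,"y":-0.001,"z":0,"wx":0,"wy":0,"wz":0},{"jaw":1,"x":0.001,"y":-0.001,"z":0,"wx":0,"wy":0,"wz":0},{"jaw":1,"x":0.001,"y":-0.001,"z":0,"wx":0,"wy":0,"wz":0},{"jaw":1,"x":0.001,"y":-0.001,"z":0,"wx":0,"wy":0,"wz":0},{"jaw":1,"x":0.001,"y":-0.001,"z":0,"wx":0,"wy":0,"wz":0}]' 50
python3 - <<'E'
from h import *
print(plan([0.478,-0.2075,.2115],-50))
E
```

```text
clock: 5.8
eef_pos: [0.4777, -0.2069, 0.0956]
orientation: [2.954, 1.068, 0.001]
wrist_force: [-0.3, 0.1, 5.7]
gripper_width: 0.434
(array([-0.0002,  0.0007, -0.1159]), array([ 0.03, -0.01, -0.26]))
```

```bash
python3 -m crank '[{"jaw":1,"x":0,"y":0,"z":-0.005,"wx":0,"wy":0,"wz":0},{"jaw":1,"x":0,"y":0,"z":-0.015,"wx":0,"wy":0,"wz":0},{"jaw":1,"x":0,"y":0,"z":-0.03,"wx":0,"wy":0,"wz":0},{"jaw":1,"x":0,"y":0,"z":-0.05,"wx":0,"wy":0,"wz":0},{"jaw":1,"x":0,"y":0,"z":-0.07,"wx":0,"wy":0,"wz":0},{"jaw":1,"x":0,"y":0,"z":-0.09,"wx":0,"wy":0,"wz":0},{"jaw":1,"x":0,"y":0,"z":-0.105,"wx":0,"wy":0,"wz":0},{"jaw":1,"x":0,"y":0,"z":-0.113,"wx":0,"wy":0,"wz":0},{"jaw":1,"x":0,"y":0,"z":-0.116,"wx":0,"wy":0,"wz":0},{"jaw":1,"x":0,"y":0,"z":-0.116,"wx":0,"wy":0,"wz":0},{"jaw":1,"x":0,"y":0,"z":-0.116,"wx":0,"wy":0,"wz":0},{"jaw":1,"x":0,"y":0,"z":-0.116,"wx":0,"wy":0,"wz":0}]'
python3 - <<'E'
from h import *
snap('wrist','w5.png');snap('scene','s5.png')
for n in ['wrist','scene']:
  for l in ['sample_center','sample_label']:
    print(n,l,[(np.round(a['position'],4).tolist(),a['score']) for a in viewer.place_of(n,l)])
print(telemetry.get_state()['eef_pos'])
# tcp target: bottle axis (0.488,0.160)
print(heading()[0],plan([0.488,0.160,0.2115],-50+79.8-35.8))
E
```

```text
clock: 6.8
eef_pos: [0.4769, -0.2064, 0.2103]
orientation: [-2.953, -1.067, 0.002]
wrist_force: [-0.5, 0.4, -2.0]
gripper_width: 0.431
wrist sample_center [([0.4737, -0.2066, 0.184], 0.79)]
wrist sample_label [([0.5004, -0.1914, 0.1652], 0.66)]
scene sample_center [([0.474, -0.2058, 0.1857], 0.84)]
scene sample_label [([0.4926, -0.1916, 0.1667], 0.6), ([0.5654, -0.1897, 0.0023], 0.6)]
[ 0.47735075 -0.20666145  0.21096671]
-50.257020112413095 (array([ 0.2426, -0.2751, -0.0004]), array([-4.000e-02,  0.000e+00, -4.426e+01]))
```

View pics/w5.png

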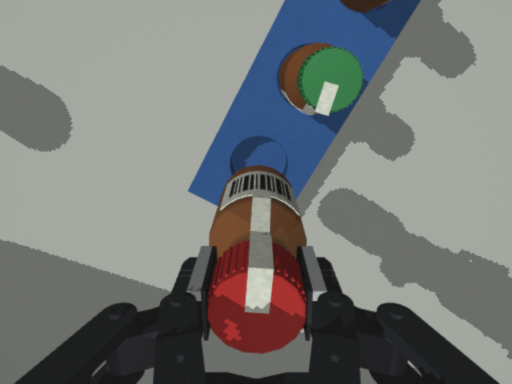

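View pics/s5.png

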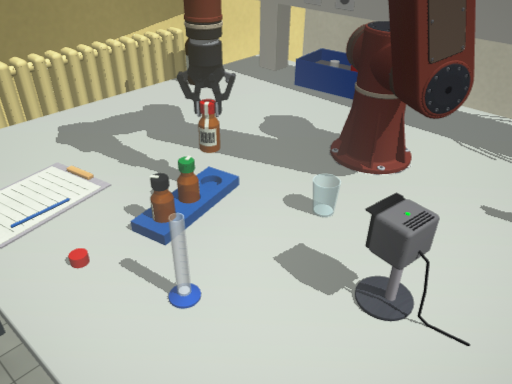

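The bottle is held upright and clear of the rack, with its label facing up-image at (260,185) in the wrist view. Next I carry it to the reader.

```bash
python3 -m crank '[{"jaw":1,"x":0.003,"y":-0.003,"z":0,"wx":0,"wy":0,"wz":-0.5},{"jaw":1,"x":0.01,"y":-0.011,"z":0,"wx":0,"wy":0,"wz":-1.8},{"jaw":1,"x":0.022,"y":-0.025,"z":0,"wx":0,"wy":0,"wz":-4},{"jaw":1,"x":0.038,"y":-0.043,"z":0,"wx":0,"wy":0,"wz":-7},{"jaw":1,"x":0.056,"y":-0.063,"z":0,"wx":0,"wy":0,"wz":-10.2},{"jaw":1,"x":0.075,"y":-0.085,"z":0,"wx":0,"wy":0,"wz":-13.7},{"jaw":1,"x":0.094,"y":-0.107,"z":0,"wx":0,"wy":0,"wz":-17.2},{"jaw":1,"x":0.113,"y":-0.128,"z":0,"wx":0,"wy":0,"wz":-20.6},{"jaw":1,"x":0.132,"y":-0.15,"z":0,"wx":0,"wy":0,"wz":-24.1},{"jaw":1,"x":0.151,"y":-0.171,"z":0,"wx":0,"wy":0,"wz":-27.5},{"jaw":1,"x":0.17,"y":-0.193,"z":0,"wx":0,"wy":0,"wz":-31},{"jaw":1,"x":0.188,"y":-0.213,"z":0,"wx":0,"wy":0,"wz":-34.3},{"jaw":1,"x":0.204,"y":-0.231,"z":0,"wx":0,"wy":0,"wz":-37.2},{"jaw":1,"x":0.218,"y":-0.247,"z":0,"wx":0,"wy":0,"wz":-39.8},{"jaw":1,"x":0.229,"y":-0.26,"z":0,"wx":0,"wy":0,"wz":-41.8},{"jaw":1,"x":0.237,"y":-0.269,"z":0,"wx":0,"wy":0,"wz":-43.3},{"jaw":1,"x":0.241,"y":-0.273,"z":0,"wx":0,"wy":0,"wz":-44},{"jaw":1,"x":0.2426,"y":-0.275,"z":0,"wx":0,"wy":0,"wz":-44.3},{"jaw":1,"x":0.2426,"y":-0.275,"z":0,"wx":0,"wy":0,"wz":-44.3},{"jaw":1,"x":0.2426,"y":-0.275,"z":0,"wx":0,"wy":0,"wz":-44.3}]'
python3 - <<'E'
from h import *
for n in ['wrist','scene','top']:
  snap(n,n[0]+'6.png')
  for l in ['sample_center','sample_label','reader_window']:
    print(n,l,[(np.round(a['position'],4).tolist(),round(a['score'],2)) for a in viewer.place_of(n,l)])
print(heading()[0],plan([0.488,0.160,0.2115],-6),telemetry.get_state()['clock'])
E
```

```text
clock: 8.77
eef_pos: [0.4882, 0.1592, 0.2113]
orientation: [2.335, 2.102, -0.0]
wrist_force: [1.0, -0.1, -1.4]
gripper_width: 0.43
wrist sample_center [([0.485, 0.1573, 0.1885], 0.68)]
wrist sample_label [([0.4961, 0.1864, 0.1698], 0.72)]
wrist reader_window []
scene sample_center [([0.4888, 0.1592, 0.1893], 0.84)]
scene sample_label [([0.773, 0.037, -0.0008], 0.68)]
scene reader_window [([0.5073, 0.2831, 0.1621], 0.7)]
top sample_center [([0.4861, 0.1588, 0.1826], 0.62)]
top sample_label [([0.5668, -0.1896, -0.0027], 0.21)]
top reader_window []
-5.963305235028234 (array([ 0.0002, -0.0002, -0.0002]), array([-0.  ,  0.  ,  0.04])) 9.3667
```

View pics/w6.png

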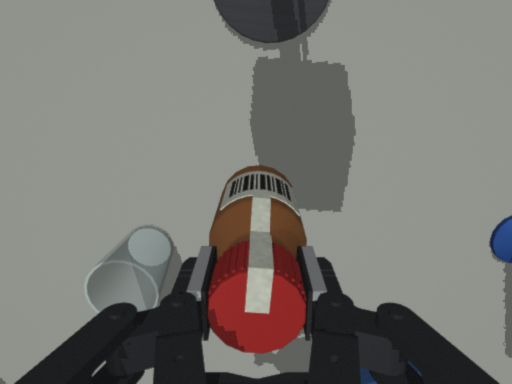

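View pics/s6.png

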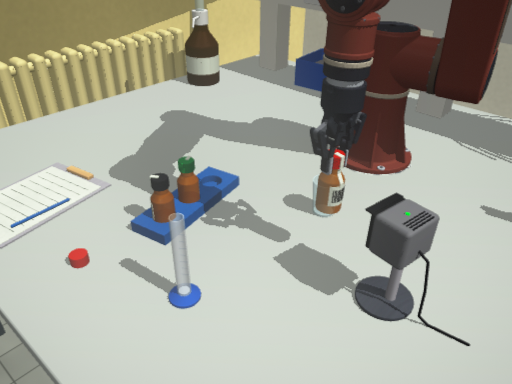

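View pics/t6.png

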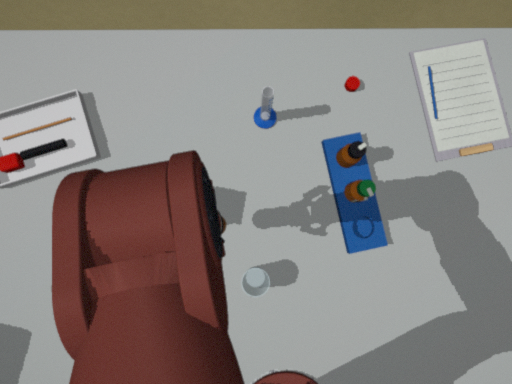

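The bottle hangs upright in front of the reader, with its label turned to the reader foot at (270,0) in the wrist view. One last numeric check of strip heading and cap height.

Run:
```python
from h import *
p,d,m=snap('wrist','w7.png')
b=p.astype(int);red=(b[...,2]>90)&(b[...,1]<70)&(b[...,0]<70)
W=np.zeros_like(red); W[200:315,235:285]=(b.min(2)>130)[200:315,235:285]
g=lambda M:np.array([back(m,u,v,d[v,u]) for v,u in zip(*np.nonzero(M)) if 208<u<306 and d[v,u]>0])
R=g(red);zt=np.percentile(R[:,2],90);print('cap top z',zt)
T=g(red|W);T=T[abs(T[:,2]-zt)<.004];S=g(W);S=S[abs(S[:,2]-zt)<.004]
c,r=cv2.minEnclosingCircle((T[:,:2]*1000).astype(np.float32));c=np.array(c)/1000
w=np.linalg.svd(S[:,:2]-S[:,:2].mean(0))[2][0];w*=np.sign(w[1]);yaw=np.arctan2(w[1],w[0]);print(c,r,np.degrees(yaw))
lab=c+.026*np.array([np.cos(yaw),np.sin(yaw)]);e=np.array([.51,.284])-lab
print('label',lab,zt-.082,'window in label x,y',e@[np.cos(yaw),np.sin(yaw)],e@[-np.sin(yaw),np.cos(yaw)])
s=telemetry.get_state();print(s['qd'],s['gripper_width'],s['wrist_force'])
```

```text
cap top z 0.24850493857355513
[0.48837155 0.1607583 ] 20.250900268554688 79.77276358609183
label [0.49298792 0.1863452 ] 0.16650493857355514 window in label x,y 0.09912373757980954 0.0005970798184035446
[ 0.00192141 -0.00152595  0.00053298 -0.00050215 -0.00066168  0.00168746] 0.43058411928132806 [ 0.15869959  0.22265    -1.50953961]
```

Run:
```python
from h import *
print(ticket.job_done())
```

```text
the job is handed in; nothing more can be done
None
```

I took the red-capped bottle by its cap at about 50 N and lifted it 115 mm straight out of the rack. I then carried it upright to the reader while turning it 44°, and handed the job in at about 9.4 s with the bottle still held there. The hand-in reports no verdict.

**Last checks from the wrist camera:**

| Quantity | Measured | Allowed |
|---|---|---|
| Label to window distance | about 99 mm | 60 to 140 mm |
| Sideways offset | under 1 mm | 30 mm |
| Label height | 0.1665 m, against a window at about 0.163 to 0.165 m | within 25 mm |
| Label heading | 79.8°, matching the reader's 79.8° | within 15° |

The arm was at rest and the gripper opening was unchanged. In the scene and wrist pictures the bottle hangs upright and the beaker stands undisturbed. The other bottles and the cylinder look unmoved in the scene and top pictures.

**Checks that disagreed or failed:**
- **Wrist network:** its label position gave a heading of about 73°, within its 4 mm error.
- **Scene and top networks:** they did not find the label at the final pose and reported wrong objects instead.
- **Top camera:** the arm blocked its view of the bottle and reader at the end. The reader's heading comes from the picture taken before the grasp.

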